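Stand the solvent bottle in its holder and screw the click-stop cap tight

TASK

Pack up the modelling corner: stand the square solvent bottle in the square well of the wooden bottle holder, fully home and kept upright all the way because its cap is loose. There, where the well keeps the bottle from turning, screw the cap down clockwise until its ratchet clicks, and stop after one to three clicks with the cap left tight. Do it gently, without forcing the bottle against the holder, and leave the paint pots, the miniature and the coffee cup where they are.

Things in the scene. Friction and masses are not known exactly. Their poses are not given: they have to be found in the camera images.
- bottle: Loose square white plastic solvent bottle, about 0.2 kg with its cap: body 44 x 44 mm, 66 mm tall, edges rounded 4 mm, blue-and-white label on its x faces; then a shoulder to 70 mm, a short neck and the cap. Stands upright. Origin: centre of its underside; z up along the cap's axis, x and y square to its faces.
- cap_top (a point): Centre of the top of the black ribbed cap shell, 90.6 mm above the bottle's underside when home and 0.4 to 1.4 mm higher while loose (thread 3.2 mm a turn). z up, x turns with the shell; a white ridge on top runs along -x. Clockwise from above screws it down: as found 0.9 to 2.6 rad (unseen) are left, turning at a light 0.03 N m, until the thread is home and stops.
- cap_grip (a point): Point on the cap's axis 8 mm below cap_top, halfway up the shell, which is a cylinder 40 mm in diameter and 16.5 mm tall: grip it here. The collar under it is narrower (34 mm); the bottle's square top lies 17 mm below this point. Turned anticlockwise the ratchet never slips but the thread unscrews again at 0.03 N m, so turn back only with the fingers off the cap.
- hub (a point): Top of the grey hub (17 mm across, 1.7 mm proud of the cap's top), the inner threaded part; its white ridge runs along -x too, in line with the shell's as found. With the thread home the torque on the shell climbs to about 0.33 N m within 0.1 rad and by 0.18 rad snaps over to near nothing: one click, the shell has gone round the hub by 0.349 rad; then the same again. Let go, it settles in a tooth.
- holder: Fixed plywood bottle holder, 110 x 210 mm and 36 mm high, with one square well and two round wells with paint pots. Origin: centre of its underside, x along its short side, y along its long side towards the pots.
- well (a point): Centre of the floor of the square well, 8 mm above the table and 28 mm below the holder's top; x and y square to its walls (the holder's axes). The well is 47.5 x 47.5 mm with a 2.5 mm chamfer round its mouth: the bottle stands in it with 1.7 mm of play a side, any face to the front, 38 mm of its square body above the holder.
- pot0: Small grey paint pot with a white lid, 31 mm diameter, 46 mm tall, standing in a round well of the holder. Bystander. Origin: centre of its underside.
- pot1: A second paint pot like pot0 in the neighbouring well. Bystander.
- miniature: Grey model soldier 53 mm tall on a black 40 mm round base. Bystander. Origin: centre of its underside.
- coffee_cup: White takeaway coffee cup with brown sleeve and lid, 112 mm tall, 82 mm across its rim. Bystander. Origin: centre of its underside.
There are look-alikes about, which are no part of the job. Leave any red look-alike of the bottle alone.

How it is judged:
By the outcome, as a careful person would: the job done as asked, in the order asked, and still so for the second after the job is handed in, with the robot touching nothing.
It also fails if it takes over 72 s, if anything falls off the work surface, if the arm or the gripper's body presses on something with over 40 N, if the wrist force passes 120 N, or if a joint passes its speed limit or range.

ROBOT

A 6-joint arm with a two-finger parallel gripper is mounted at the origin on the work surface. World frame = base frame: x ahead of the robot, y to its left, z up, the work surface at z = 0. Lengths are in m, angles in degrees, forces in N, time in s.
With the tool pointing down it reaches from about 0.275 to 0.75 m from the base axis. Payload 10.2 kg.
Tool frame: the origin (TCP) lies at the very end of the fingers, on their centre line; the grasp point (between the pads) lies 19 mm behind it; z points along the fingers, y is the line along which they close (so a half turn about z gives the same grasp; the last joint's range is limited). The gripper opens to 85 mm and grips with 20 to 120 N. Pads are 22 mm wide; open, the fingers measure 114 mm over their backs; the gripper's body (76 mm by 85 mm) begins 54 mm behind the grasp point. The pads swing forward as they close: fully open they stand 13 mm farther back than shut.
Start: joints at [-87.342, 17.928, 85.812, -0, 76.261, -12.8], TCP at [0.14, -0.506, 0.231] pointing down, gripper open.
Joint ranges: [-168.41, 168.41], [-55.51, 124.54], [10.69, 146.95], [-70.63, 250.63], [1, 178], [-165.06, 165.06]. Speed limits (degrees/s): [136.94, 136.94, 172.46, 180, 180, 180].

INTERFACE

Orientations are given as a 3x3 rotation matrix whose columns are the frame's x, y, z axes.
In Python, from station import ctrl, imaging, workorder gives the robot as it stands. The module is installed in compiled form; this text tells all that it offers.
- The arm moves only by the shell command python3 -m jog 'ROWS' [FORCE]. ROWS is JSON, a list of rows, each an object of numbers: "tx", "ty", "tz": the shift along the world's x, y, z in cm; "twist": the turn about the world's z in rad; "gripper": the finger opening in cm, from 0 to 8.54. In form: [{"tx": .., "ty": .., "tz": .., "twist": .., "gripper": ..}, ...]. A call has exactly 10 rows; each row is the pose to reach, as a shift and turn from the pose commanded when the call began; what a row does not reach only later rows make up. A row lasts 1/8 s, in which the tool goes at most 62.5 mm and 10.7 degrees, less where a joint would pass 70% of its speed; a pose out of reach is approached as far as the arm can. A call with a gripper value outside its range is refused whole. The fingers move at their own pace and stop on an object; FORCE is the grip in N (left out, the last holds). Time passes only in rows, so rows that repeat a pose let the fingers close, or fill a call up. It gives the time, the measured TCP pose, the force, the opening and the grip force at its end, in the units of the state.
- ctrl.sense(): the state, without advancing time (a new reading comes with each control period).
- imaging.snapshot(name): name is "scene" or "top" or "wrist"; returns the picture (384x512x3 uint8, red, green, blue); there is no depth.
- imaging.camera_info(name): a dict with "fov_y" (degrees; the focal length in pixels is half the picture's height over the tangent of half this angle, whatever the lens; pixels are square), "cx", "cy" (the principal point, pixels), "k1" (the pictures are not rectified: a ray, as slopes to the right and down, at radius r is drawn at 1 + k1 r^2 times it, then the intrinsics apply), "rvec" (rotation vector, rad) and "tvec" (3), from world to camera coordinates, as OpenCV has them. Camera axes: x right, y down, z forward; pixel columns grow to the right and rows downward; lengths in m; the calibration is good to about 2 mm. A picture is of the moment at which its call begins: read the wrist's pose just before it. camera_info takes no time and is no camera call; for the wrist camera it gives the pose at the moment of the call.
- workorder.finish_job(): hands the job in; it is judged then, once.
The state is a dict: "clock": time; "joint_pos": joint angles; "joint_vel": joint speeds; "joint_efforts": joint torques, N m; "eef_pos": TCP position; "orientation": TCP orientation; "force": force on the tool from outside, world axes, zero at the start; "moment": the same for the moment, N m; "gripper_width": finger opening in m; "grasp_force": force on a finger pad.
Only numpy, scipy, OpenCV 4.12 (cv2) and the standard library are available. Lean on these libraries where they do the work, as an engineer would, in place of code of your own. Each camera call takes 0.05 s, during which the arm holds its last target. There are 200 camera calls.

## Working session

There is one attempt and no reset: what is moved stays moved. The work goes in short steps, Python scripts to look and compute and a shell command to move; the robot and the scene stay as the last step left them, time stands still between calls to the robot, and variables do not carry over. Pictures are saved under pics/ and viewed, at most 10 in all, crops included, and the job is handed in when it is done.

```bash
mkdir -p pics; cat > h.py <<'E'
import numpy as np,cv2
from station import ctrl,imaging,workorder
def cam(n):
    c=imaging.camera_info(n);R=cv2.Rodrigues(np.array(c["rvec"],float))[0];f=192/np.tan(np.radians(c["fov_y"]/2))
    return c,R,np.array(c["tvec"],float).ravel(),f
def snap(n,name):
    c=cam(n);im=imaging.snapshot(n);cv2.imwrite(f"pics/{name}.png",im[:,:,::-1]);np.save(f"pics/{name}.npy",np.array([c],dtype=object),allow_pickle=True);return im
def load(name): return np.load(f"pics/{name}.npy",allow_pickle=True)[0]
def ray(cm,u,v):
    c,R,t,f=cm
    d=np.array([(u-c["cx"])/f,(v-c["cy"])/f]);s=d.copy()
    for _ in range(30): s=d/(1+c["k1"]*(s@s))
    return -R.T@t,R.T@np.array([s[0],s[1],1])
def onz(cm,u,v,z):
    o,d=ray(cm,u,v);return o+d*(z-o[2])/d[2]
def proj(cm,p):
    c,R,t,f=cm;q=R@np.asarray(p,float)+t;s=q[:2]/q[2];s=s*(1+c["k1"]*(s@s));return s*f+[c["cx"],c["cy"]]
E
python3 - <<'E'
from h import *
a=[snap(n,n+"0") for n in("scene","top")]
for n in ("scene","top","wrist"):
    c,R,t,f=cam(n);print(n,f,c["cx"],c["cy"],c["k1"],-R.T@t,R[2])
s=ctrl.sense();print(s["clock"],s["eef_pos"],s["gripper_width"],s["force"],s["orientation"])
E
```

```text
scene 351.54980859307125 255.26358981488016 191.15976417796708 -0.10369548906715517 [ 1.14055284 -0.41592796  0.83595114] [-0.53548873  0.34548112 -0.77064559]
top 368.64870063986797 256.5924190813444 189.95541417813172 -0.0026374064405654558 [ 0.5590764  -0.08870909  0.90301074] [ 0.08287791 -0.00327744 -0.99655432]
wrist 276.94825721913367 256.66972427634 188.29683983782883 -0.05597416525594237 [ 0.20934143 -0.48522371  0.37498871] [-0.27319195 -0.07395193 -0.95911275]
0.1 [ 0.13991255 -0.50577622  0.23080409] 0.0852400635263415 [ 0.32366802 -0.64762386 -0.59770807] [[ 9.63824776e-01  2.66536672e-01 -5.26268530e-05]
 [ 2.66536555e-01 -9.63824129e-01  1.14561023e-03]
 [ 2.54624106e-04 -1.11819450e-03 -9.99999342e-01]]
```

View pics/scene0.png

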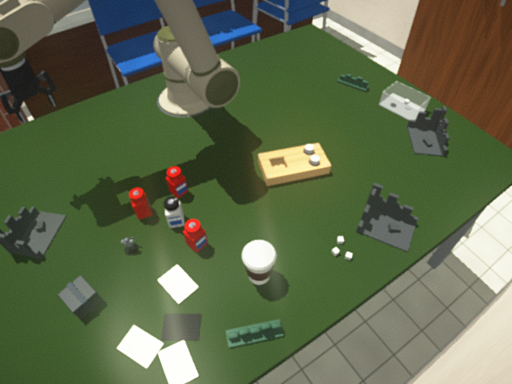

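View pics/top0.png

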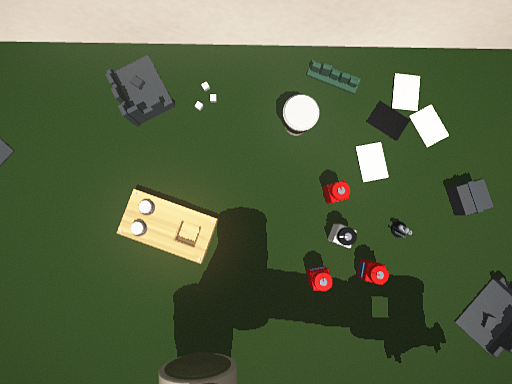

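Candidates: the white bottle with a black cap is at top (344,236) / scene (175,212). The red look-alikes are at top (340,190), (376,273) and (321,281). The white one matches. The holder is at top (168,225) with its square well near (188,233), and the cup is at (300,113). The miniature is at (401,229). One close crop to check.

```bash
python3 - <<'E'
from h import *
im=cv2.imread("pics/top0.png")
a=cv2.resize(im[205:265,310:380],None,fx=5.7,fy=5.7,interpolation=cv2.INTER_CUBIC)   # 399x342
b=cv2.resize(im[180:270,110:225],None,fx=3.4,fy=3.4,interpolation=cv2.INTER_CUBIC)  # 391x306
o=np.zeros((345,800,3),np.uint8);o[:a.shape[0],:a.shape[1]]=a;o[:b.shape[0],405:405+b.shape[1]]=b
cv2.imwrite("pics/crop1.png",o)
E
```

```text
(no output)
```

View pics/crop1.png

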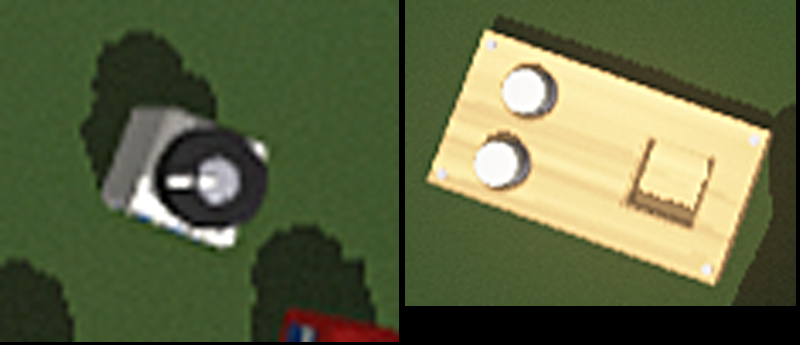

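The crop confirms the bottle: white body, black cap with grey hub, and the ridge pointing left in the image. Its centre is about (347.4,236.6). The holder corners are about (135,189.4), (217.4,218.2), (201.2,263.8) and (116.8,232.9).

```bash
python3 - <<'E'
from h import *
t=load("top0");s=load("scene0")
print("cap",onz(t,347.4,236.6,.0915),"tilted? ridge end",onz(t,310+178/5.7,205+181/5.7,.0915))
C=np.array([onz(t,*p,.036)[:2] for p in[(135,189.4),(217.4,218.2),(201.2,263.8),(116.8,232.9)]]);print(C,C.mean(0),[np.linalg.norm(C[i]-C[i-1]) for i in range(4)])
W=[onz(t,110+(x-405)/3.4,180+y/3.4,.036)[:2] for x,y in[(653,140),(713,158),(692,225),(630,203)]];print(np.array(W),np.mean(W,0))
B=[onz(t,310+x/5.7,205+y/5.7,.066)[:2] for x,y in[(270,150),(232,247),(125,205)]];print(np.array(B))
B=[onz(t,310+x/5.7,205+y/5.7,.0)[:2] for x,y in[(133,105),(103,203)]];print(np.array(B))
for n,p in(("pot0",(530,90)),("pot1",(502,162))): print(n,onz(t,110+(p[0]-405)/3.4,180+p[1]/3.4,.054))
print("reds",[onz(t,*p,.09)[:2] for p in[(340,190),(376,273),(321,281)]])
E
```

```text
cap [ 0.52708701 -0.29160221  0.0915    ] tilted? ridge end [ 0.52655992 -0.27807523  0.0915    ]
[[ 0.62822896  0.19507879]
 [ 0.5633858  -0.00066454]
 [ 0.45736306  0.03445279]
 [ 0.52574116  0.23327464]] [0.54367974 0.11553542] [np.float64(0.10937400068275273), np.float64(0.20620400195119715), np.float64(0.11168727750267303), np.float64(0.2102515086669339)]
[[0.55525992 0.07982642]
 [0.54352453 0.03819543]
 [0.49764823 0.0513388 ]
 [0.511987   0.09425769]] [0.52710492 0.06590458]
[[ 0.53826582 -0.32061062]
 [ 0.49994323 -0.3052722 ]
 [ 0.515811   -0.26299331]]
[[ 0.55496135 -0.28026537]
 [ 0.5131137  -0.26733885]]
pot0 [0.58781496 0.16051259 0.054     ]
pot1 [0.53910083 0.17745294 0.054     ]
reds [array([ 0.62934084, -0.27615892]), array([ 0.44922031, -0.35385879]), array([ 0.43048071, -0.23405458])]
```

```bash
python3 -m jog '[{"tx":3,"ty":1.5,"twist":0.18},{"tx":7,"ty":4,"twist":0.36},{"tx":12,"ty":6.5,"twist":0.54},{"tx":17,"ty":9.5,"twist":0.72},{"tx":22,"ty":12,"twist":0.9},{"tx":27,"ty":15,"twist":1.08},{"tx":31,"ty":17.5,"twist":1.26},{"tx":35,"ty":19.5,"twist":1.44},{"tx":37.5,"ty":21,"twist":1.62},{"tx":38.7,"ty":21.5,"twist":1.8}]'
python3 -m jog '[{"twist":0.18},{"twist":0.36},{"twist":0.54},{"twist":0.7},{"twist":0.74},{"twist":0.74},{"twist":0.74},{"twist":0.74},{"twist":0.74},{"twist":0.74}]'
python3 - <<'E'
from h import *
im=snap("wrist","w1")
o=cv2.resize(im[:,:,::-1],(800,600),interpolation=cv2.INTER_CUBIC);cv2.imwrite("pics/w1b.png",o)
s=ctrl.sense();print(s["clock"],s["eef_pos"],s["joint_pos"],s["force"]);print(np.degrees(np.arctan2(s["orientation"][1][0],s["orientation"][0][0])))
E
```

```text
0.15 [ 0.13991628 -0.50583614  0.23090286] [-8.73418586e+01  1.79511819e+01  8.58397047e+01  1.55459974e-03
  7.62619221e+01 -1.28015701e+01] [-0.59496708  0.48869056  0.19171188]
15.459335761580402invalid input at $[0]: expected keys tx, ty, tz, twist, gripper
invalid input at $[0]: expected keys tx, ty, tz, twist, gripper
```

View pics/w1b.png

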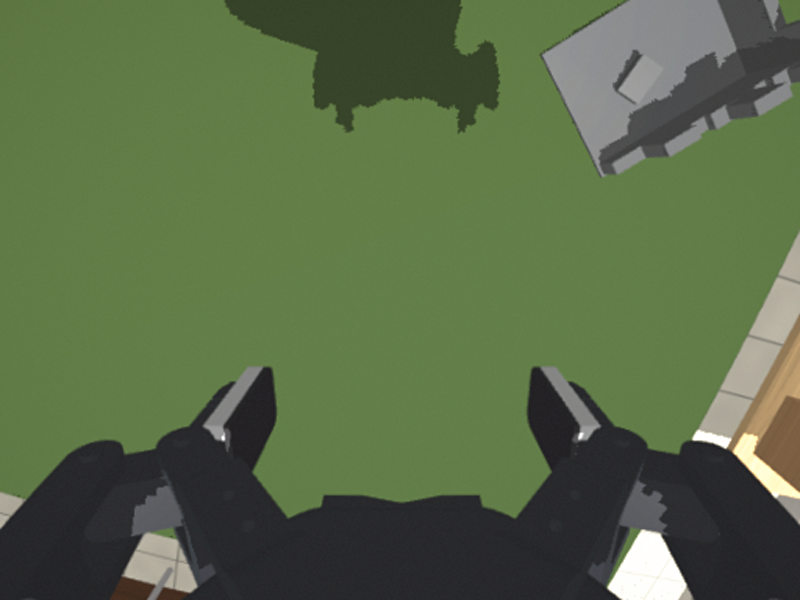

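The moves were refused because every row needs all five keys, so nothing has moved. The picture shows only the table and the open fingers. Resending the rows in full.

```bash
python3 -m jog '[{"tx":3,"ty":1.5,"tz":0,"twist":0.18,"gripper":8.5},{"tx":7,"ty":4,"tz":0,"twist":0.36,"gripper":8.5},{"tx":12,"ty":6.5,"tz":0,"twist":0.54,"gripper":8.5},{"tx":17,"ty":9.5,"tz":0,"twist":0.72,"gripper":8.5},{"tx":22,"ty":12,"tz":0,"twist":0.9,"gripper":8.5},{"tx":27,"ty":15,"tz":0,"twist":1.08,"gripper":8.5},{"tx":31,"ty":17.5,"tz":0,"twist":1.26,"gripper":8.5},{"tx":35,"ty":19.5,"tz":0,"twist":1.44,"gripper":8.5},{"tx":37.5,"ty":21,"tz":0,"twist":1.62,"gripper":8.5},{"tx":38.7,"ty":21.5,"tz":0,"twist":1.8,"gripper":8.5}]'
python3 -m jog '[{"tx":0,"ty":0,"tz":0,"twist":0.18,"gripper":8.5},{"tx":0,"ty":0,"tz":0,"twist":0.36,"gripper":8.5},{"tx":0,"ty":0,"tz":0,"twist":0.54,"gripper":8.5},{"tx":0,"ty":0,"tz":0,"twist":0.7,"gripper":8.5},{"tx":0,"ty":0,"tz":0,"twist":0.74,"gripper":8.5},{"tx":0,"ty":0,"tz":0,"twist":0.74,"gripper":8.5},{"tx":0,"ty":0,"tz":0,"twist":0.74,"gripper":8.5},{"tx":0,"ty":0,"tz":0,"twist":0.74,"gripper":8.5},{"tx":0,"ty":0,"tz":0,"twist":0.74,"gripper":8.5},{"tx":0,"ty":0,"tz":0,"twist":0.74,"gripper":8.5}]'
python3 - <<'E'
from h import *
im=snap("wrist","w2")
o=cv2.resize(im[:,:,::-1],(800,600),interpolation=cv2.INTER_CUBIC);cv2.imwrite("pics/w2b.png",o)
s=ctrl.sense();print(s["clock"],s["eef_pos"],s["joint_pos"],s["force"]);print(np.degrees(np.arctan2(s["orientation"][1][0],s["orientation"][0][0])))
E
```

```text
clock: 1.4
eef_pos: [0.528, -0.2898, 0.2308]
orientation: [[-0.485, 0.874, -0.001], [0.874, 0.485, 0.001], [0.001, -0.0, -1.0]]
force: [-0.8, -0.0, 0.1]
gripper_width: 0.0849
grasp_force: 0.0
clock: 2.65
eef_pos: [0.5269, -0.291, 0.2313]
orientation: [[-0.945, 0.326, 0.0], [0.326, 0.945, 0.0], [-0.0, 0.0, -1.0]]
force: [0.1, -0.6, 0.3]
gripper_width: 0.0851
grasp_force: 0.0
2.7 [ 0.52690296 -0.29102538  0.23127106] [-4.00536478e+01  2.77997526e+01  7.15369940e+01  3.07354665e-04
  8.06659693e+01 -1.11037539e+02] [-0.20261992  0.7597197   0.11225803]
160.9838411479675
```

View pics/w2b.png

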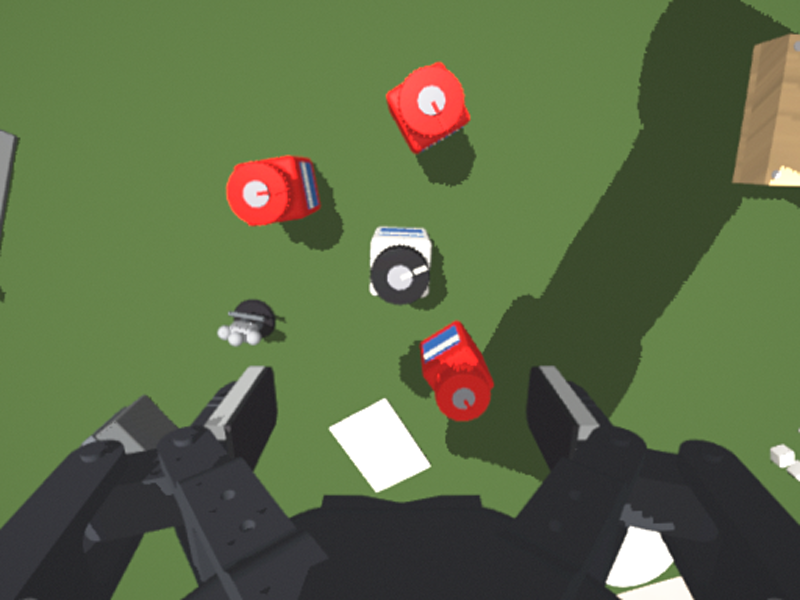

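The white bottle's cap centre is at (400,274) of the 800-px view, with the body square to the tool and reds well clear of the finger line. The holder is at the top right.

```bash
python3 - <<'E'
from h import *
w=load("w2");t=load("top0")
P=onz(w,(400)/1.5625,274.5/1.5625,.0915);print(P, onz(w,399/1.5625,277/1.5625,.0935))
for c,y in((P[:2],np.radians(-19)),):
  pass
import itertools
im=cv2.imread("pics/w2.png");hsv=cv2.cvtColor(im[135:205,225:290],cv2.COLOR_BGR2HSV)
m=((hsv[...,1]<60)&(hsv[...,2]>150)).astype(np.uint8)
n,l,st,ce=cv2.connectedComponentsWithStats(m);print(st[:6])
# body model outline for cap centre & yaws vs. observed
for y in(-16,-19,-22):
    a=np.radians(y);R=np.array([[np.cos(a),-np.sin(a)],[np.sin(a),np.cos(a)]])
    for z in(.066,0): print(y,z,[tuple(np.round(proj(w,[*(P[:2]+R@np.array(q)*.022),z])*1.5625).astype(int)) for q in((1,1),(1,-1),(-1,-1),(-1,1))])
E
```

```text
[ 0.52469739 -0.28956319  0.0915    ] [ 0.52564614 -0.29059827  0.0935    ]
[[   0    0   65   70 3774]
 [  12   10   39   41  736]
 [  11   46    6    9   30]
 [  45   50    4    5   10]]
-16 0.066 [(np.int64(431), np.int64(293)), (np.int64(372), np.int64(296)), (np.int64(368), np.int64(238)), (np.int64(429), np.int64(235))]
-16 0 [(np.int64(426), np.int64(273)), (np.int64(377), np.int64(275)), (np.int64(373), np.int64(226)), (np.int64(424), np.int64(223))]
-19 0.066 [(np.int64(430), np.int64(295)), (np.int64(371), np.int64(295)), (np.int64(369), np.int64(236)), (np.int64(431), np.int64(236))]
-19 0 [(np.int64(425), np.int64(274)), (np.int64(376), np.int64(274)), (np.int64(375), np.int64(225)), (np.int64(426), np.int64(224))]
-22 0.066 [(np.int64(428), np.int64(296)), (np.int64(369), np.int64(294)), (np.int64(371), np.int64(235)), (np.int64(432), np.int64(238))]
-22 0 [(np.int64(424), np.int64(275)), (np.int64(374), np.int64(273)), (np.int64(376), np.int64(223)), (np.int64(427), np.int64(226))]
```

```bash
python3 -m jog '[{"tx":-0.1,"ty":0,"tz":-4,"twist":-0.02,"gripper":7.5},{"tx":-0.1,"ty":0,"tz":-8,"twist":-0.02,"gripper":7},{"tx":-0.1,"ty":0,"tz":-12,"twist":-0.02,"gripper":7},{"tx":-0.1,"ty":0,"tz":-15,"twist":-0.02,"gripper":7},{"tx":-0.1,"ty":0,"tz":-18,"twist":-0.02,"gripper":7},{"tx":-0.1,"ty":0,"tz":-19.3,"twist":-0.02,"gripper":7},{"tx":-0.1,"ty":0,"tz":-19.7,"twist":-0.02,"gripper":6},{"tx":-0.1,"ty":0,"tz":-19.7,"twist":-0.02,"gripper":5.4},{"tx":-0.1,"ty":0,"tz":-19.7,"twist":-0.02,"gripper":5},{"tx":-0.1,"ty":0,"tz":-19.7,"twist":-0.02,"gripper":4.8}]' 25
python3 -m jog '[{"tx":0,"ty":0,"tz":0,"twist":0,"gripper":4.6},{"tx":0,"ty":0,"tz":0,"twist":0,"gripper":4.4},{"tx":0,"ty":0,"tz":0,"twist":0,"gripper":4.2},{"tx":0,"ty":0,"tz":0,"twist":0,"gripper":4},{"tx":0,"ty":0,"tz":0,"twist":0,"gripper":4},{"tx":0,"ty":0,"tz":0,"twist":0,"gripper":4},{"tx":0,"ty":0,"tz":0,"twist":0,"gripper":4},{"tx":0,"ty":0,"tz":0,"twist":0,"gripper":4},{"tx":0,"ty":0,"tz":0,"twist":0,"gripper":4},{"tx":0,"ty":0,"tz":0,"twist":0,"gripper":4}]' 25
```

```text
clock: 3.95
eef_pos: [0.5261, -0.2912, 0.0349]
orientation: [[-0.939, 0.345, 0.001], [0.345, 0.939, -0.001], [-0.001, -0.0, -1.0]]
force: [-0.6, -0.9, -0.8]
gripper_width: 0.0475
grasp_force: 0.0
clock: 5.2
eef_pos: [0.5261, -0.2913, 0.0347]
orientation: [[-0.939, 0.345, 0.001], [0.345, 0.939, -0.001], [-0.001, -0.0, -1.0]]
force: [-1.2, -1.1, 6.0]
gripper_width: 0.0438
grasp_force: 26.0
```

```bash
python3 -m jog '[{"tx":0,"ty":0,"tz":1,"twist":0,"gripper":4},{"tx":0,"ty":0,"tz":3.5,"twist":0,"gripper":4},{"tx":0,"ty":0,"tz":7,"twist":0,"gripper":4},{"tx":0,"ty":2,"tz":10,"twist":0,"gripper":4},{"tx":1,"ty":6,"tz":12,"twist":0,"gripper":4},{"tx":2,"ty":11,"tz":12.5,"twist":0,"gripper":4},{"tx":3.5,"ty":16,"tz":12.5,"twist":0,"gripper":4},{"tx":5,"ty":21,"tz":12.5,"twist":0,"gripper":4},{"tx":6.5,"ty":26,"tz":12.5,"twist":0,"gripper":4},{"tx":7.5,"ty":30,"tz":12.5,"twist":0,"gripper":4}]' 25
python3 -m jog '[{"tx":0.5,"ty":3,"tz":0,"twist":0.01,"gripper":4},{"tx":1,"ty":5,"tz":0,"twist":0.02,"gripper":4},{"tx":1,"ty":5.7,"tz":0,"twist":0.02,"gripper":4},{"tx":1,"ty":5.7,"tz":0,"twist":0.02,"gripper":4},{"tx":1,"ty":5.7,"tz":0,"twist":0.02,"gripper":4},{"tx":1,"ty":5.7,"tz":0,"twist":0.02,"gripper":4},{"tx":1,"ty":5.7,"tz":0,"twist":0.02,"gripper":4},{"tx":1,"ty":5.7,"tz":0,"twist":0.02,"gripper":4},{"tx":1,"ty":5.7,"tz":0,"twist":0.02,"gripper":4},{"tx":1,"ty":5.7,"tz":0,"twist":0.02,"gripper":4}]' 25
python3 - <<'E'
from h import *
im=snap("wrist","w3")
o=cv2.resize(im[:,:,::-1],(800,600),interpolation=cv2.INTER_CUBIC);cv2.imwrite("pics/w3b.png",o)
s=ctrl.sense();print(s["clock"],s["eef_pos"],s["joint_pos"],s["force"]);print(np.degrees(np.arctan2(s["orientation"][1][0],s["orientation"][0][0])))
E
```

```text
clock: 6.45
eef_pos: [0.6009, 0.0112, 0.1592]
orientation: [[-0.939, 0.344, -0.001], [0.344, 0.939, 0.0], [0.001, 0.0, -1.0]]
force: [0.2, 0.6, -1.4]
gripper_width: 0.0439
grasp_force: 26.0
clock: 7.7
eef_pos: [0.6109, 0.066, 0.1593]
orientation: [[-0.945, 0.326, -0.0], [0.326, 0.945, -0.0], [0.0, -0.0, -1.0]]
force: [0.8, 0.5, -2.5]
gripper_width: 0.0438
grasp_force: 26.0
7.75 [0.61091852 0.06600675 0.15929789] [-4.74330254e+00  3.25281851e+01  7.49757223e+01 -3.31907780e-04
  7.24958937e+01 -7.57351436e+01] [-0.2309122  -0.38266666 -2.13861837]
160.99194083648436
```

View pics/w3b.png

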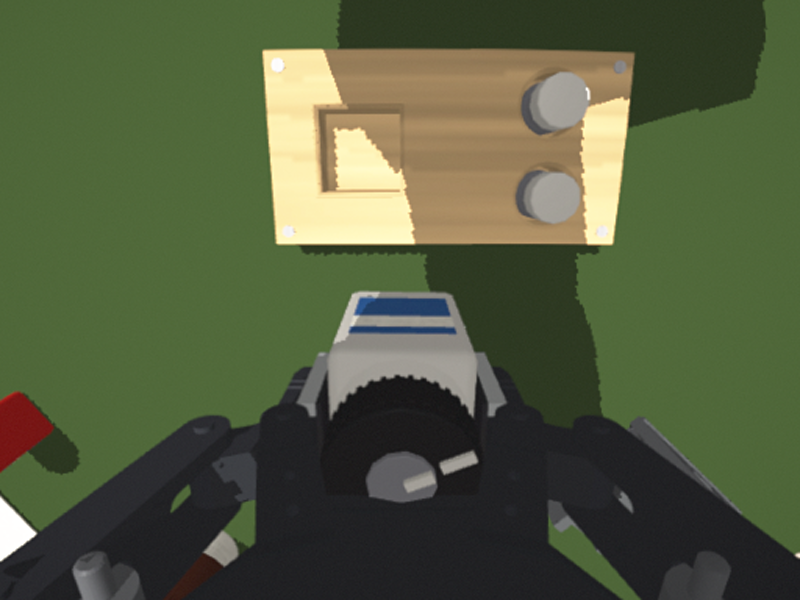

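The wrist view shows the holder corners at (264,51), (633,54), (612,244) and (276,244). The well mouth is (314..404, 104..194), and the bottle hangs upright with its lower front edge at (355..449, 293).

```bash
python3 - <<'E'
from h import *
w=load("w3");k=1/1.5625
C=np.array([onz(w,x*k,y*k,.036)[:2] for x,y in[(264,51),(633,54),(612,244),(276,244)]])
print(C.round(4),C.mean(0))
from scipy.optimize import least_squares
L=np.array([(-.055,-.105),(-.055,.105),(.055,.105),(.055,-.105)])
def rot(a):return np.array([[np.cos(a),-np.sin(a)],[np.sin(a),np.cos(a)]])
r=least_squares(lambda p:(L@rot(p[2]).T+p[:2]-C).ravel(),[.54,.11,-.33]);print(r.x,np.degrees(r.x[2]),r.fun.round(4))
W=np.array([onz(w,x*k,y*k,.036)[:2] for x,y in[(314,104),(404,104),(403,194),(319,195)]]);print("well",W.mean(0),[np.linalg.norm(W[i]-W[i-1]).round(4) for i in range(4)],(rot(r.x[2]).T@(W.mean(0)-r.x[:2])))
B=np.array([onz(w,x*k,293*k,.1246)[:2] for x in(355,449)]);print("bottle edge",B,B.mean(0)+rot(np.radians(-19))@[.022,0],np.linalg.norm(B[0]-B[1]))
E
```

```text
[[0.4568 0.0389]
 [0.5256 0.2372]
 [0.6298 0.202 ]
 [0.5608 0.0019]] [0.54324496 0.11997314]
[ 0.54324496  0.11997314 -0.33291251] -19.074481641898497 [ 0.0001 -0.0002  0.     -0.     -0.0002 -0.0007  0.0001  0.0009]
well [0.52570423 0.07121745] [np.float64(0.0518), np.float64(0.052), np.float64(0.051), np.float64(0.0509)] [-0.00064443 -0.051811  ]
bottle edge [[0.5857302  0.05514741]
 [0.59897466 0.09342347]] [0.61315384 0.06712294] 0.040502747970815975
```

```bash
python3 -m jog '[{"tx":-1.5,"ty":-0.2,"tz":-1,"twist":0,"gripper":4},{"tx":-3,"ty":-0.4,"tz":-2.5,"twist":0,"gripper":4},{"tx":-4.5,"ty":-0.6,"tz":-4,"twist":0,"gripper":4},{"tx":-5.5,"ty":-0.8,"tz":-5.5,"twist":0,"gripper":4},{"tx":-5.8,"ty":-0.8,"tz":-6.5,"twist":0,"gripper":4},{"tx":-5.8,"ty":-0.8,"tz":-6.8,"twist":0,"gripper":4},{"tx":-5.8,"ty":-0.8,"tz":-6.8,"twist":0,"gripper":4},{"tx":-5.8,"ty":-0.8,"tz":-6.8,"twist":0,"gripper":4},{"tx":-5.8,"ty":-0.8,"tz":-6.8,"twist":0,"gripper":4},{"tx":-5.8,"ty":-0.8,"tz":-6.8,"twist":0,"gripper":4}]' 25
python3 - <<'E'
from h import *
w=snap("wrist","w4");t=snap("top","t4");s=snap("scene","s4")
st=ctrl.sense();print(st["clock"],st["eef_pos"])
o=np.zeros((600,800,3),np.uint8)
a=cv2.resize(w[30:230,130:380,::-1],None,fx=3.2,fy=3.2,interpolation=cv2.INTER_CUBIC)[:300] if 0 else cv2.resize(w[10:200,150:350,::-1],None,fx=3,fy=3,interpolation=cv2.INTER_CUBIC) #600x570
o[:570,:600]=a
cv2.imwrite("pics/c4.png",a)
b=cv2.resize(t[180:275,105:235,::-1],None,fx=3,fy=3,interpolation=cv2.INTER_CUBIC) #390x285
c=cv2.resize(s[120:215,230:360,::-1],None,fx=3,fy=3,interpolation=cv2.INTER_CUBIC)
p=np.zeros((600,800,3),np.uint8)
p[:285,:390]=b;p[:285,400:790]=c
d=cv2.resize(w[20:120,130:390,::-1],None,fx=3,fy=3,interpolation=cv2.INTER_CUBIC);p[290:590,:780]=d
cv2.imwrite("pics/c4.png",p)
E
```

```text
clock: 9.0
eef_pos: [0.553, 0.058, 0.0914]
orientation: [[-0.945, 0.326, 0.0], [0.326, 0.945, -0.0], [-0.0, 0.0, -1.0]]
force: [0.4, -0.1, -2.3]
gripper_width: 0.0435
grasp_force: 26.0
9.15 [0.55295153 0.0579798  0.09135522]
```

View pics/c4.png

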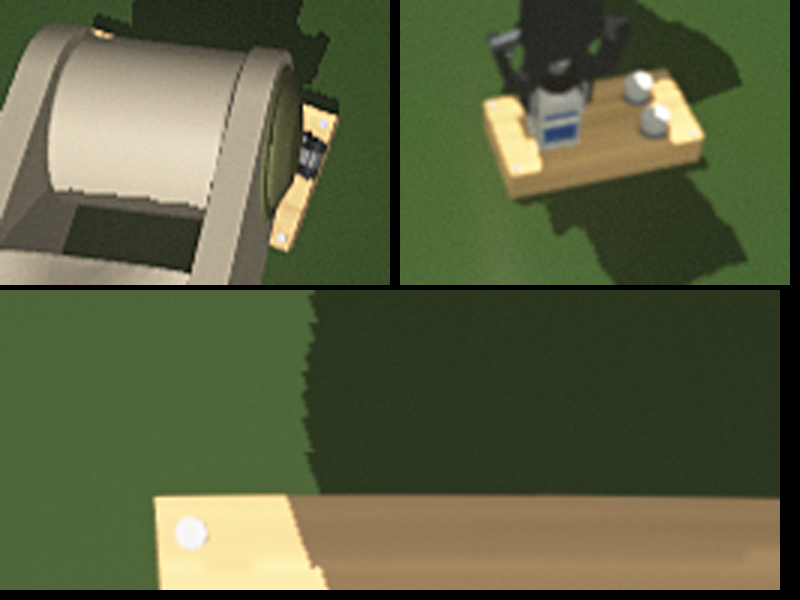

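The top view is blocked by the arm, and the scene view shows the bottle upright above the holder. The wrist crop was too high: it shows only the holder's left corner at (154,497). I'll crop lower in the same picture.

```bash
python3 - <<'E'
import cv2
w=cv2.imread("pics/w4.png");cv2.imwrite("pics/c5.png",cv2.resize(w[80:280,150:410],None,fx=3,fy=3,interpolation=cv2.INTER_CUBIC))
E
```

```text
(no output)
```

View pics/c5.png

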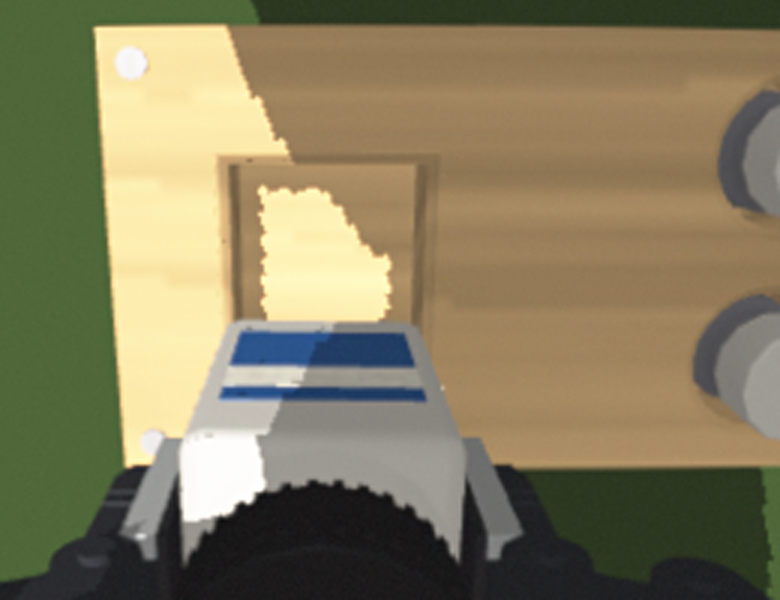

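Now clear: the well's chamfer outer back edge is at y=156, x 218..438. The bottle's lower front edge is at y=321, x 228..417, and the holder's left corners are (94,27) and (125,468).

```bash
python3 - <<'E'
from h import *
w=load("w4");g=lambda x,y,z:onz(w,150+x/3,80+y/3,z)[:2]
a=g(218,156,.036);b=g(438,156,.036);print("chamfer width",np.linalg.norm(a-b),"yaw",np.degrees(np.arctan2(*(b-a)[::-1]))-90)
y=np.radians(-19.05);ex=np.array([np.cos(y),np.sin(y)]);ey=np.array([-ex[1],ex[0]])
well=(a+b)/2+ex*.02625
h1=g(94,27,.036);h2=g(125,468,.036);print("corner-based",h1+ex*.055+ey*.053,h2-ex*.055+ey*.053,np.linalg.norm(h1-h2))
c=g(228,321,.0567);d=g(417,321,.0567);bot=(c+d)/2+ex*.022;print("w",np.linalg.norm(c-d))
print("well",well,"bottle",bot,"TCP target",ctrl.sense()["eef_pos"][:2]+well-bot)
print(ctrl.sense()["clock"])
E
```

```text
chamfer width 0.052151763089485964 yaw -19.07571794860435
corner-based [0.52582791 0.07021253] [0.52645336 0.0699261 ] 0.11068470340242263
w 0.042406295933783936
well [0.52663548 0.07058272] bottle [0.55499212 0.05934965] TCP target [0.52459489 0.06921288]
9.15
```

```bash
python3 -m jog '[{"tx":-1,"ty":0.4,"tz":0,"twist":0,"gripper":4},{"tx":-2,"ty":0.8,"tz":0,"twist":0,"gripper":4},{"tx":-2.7,"ty":1.1,"tz":0,"twist":0,"gripper":4},{"tx":-2.85,"ty":1.15,"tz":-0.3,"twist":0,"gripper":4},{"tx":-2.85,"ty":1.15,"tz":-0.8,"twist":0,"gripper":4},{"tx":-2.85,"ty":1.15,"tz":-1.3,"twist":0,"gripper":4},{"tx":-2.85,"ty":1.15,"tz":-1.7,"twist":0,"gripper":4},{"tx":-2.85,"ty":1.15,"tz":-2,"twist":0,"gripper":4},{"tx":-2.85,"ty":1.15,"tz":-2.2,"twist":0,"gripper":4},{"tx":-2.85,"ty":1.15,"tz":-2.4,"twist":0,"gripper":4}]' 25; python3 -c "
from h import *
s=ctrl.sense();print(s['force'],s['moment'])"
```

```text
clock: 10.4
eef_pos: [0.5245, 0.0695, 0.0672]
orientation: [[-0.945, 0.326, 0.0], [0.326, 0.945, -0.0], [-0.0, 0.0, -1.0]]
force: [-0.2, 0.8, -2.6]
gripper_width: 0.0438
grasp_force: 26.0
[-0.19296292  0.7810003  -2.57159772] [-0.03907005  0.02343332 -0.00545367]
```

```bash
python3 -m jog '[{"tx":0,"ty":0,"tz":-0.2,"twist":0,"gripper":4},{"tx":0,"ty":0,"tz":-0.4,"twist":0,"gripper":4},{"tx":0,"ty":0,"tz":-0.6,"twist":0,"gripper":4},{"tx":0,"ty":0,"tz":-0.8,"twist":0,"gripper":4},{"tx":0,"ty":0,"tz":-1,"twist":0,"gripper":4},{"tx":0,"ty":0,"tz":-1.2,"twist":0,"gripper":4},{"tx":0,"ty":0,"tz":-1.4,"twist":0,"gripper":4},{"tx":0,"ty":0,"tz":-1.6,"twist":0,"gripper":4},{"tx":0,"ty":0,"tz":-1.6,"twist":0,"gripper":4},{"tx":0,"ty":0,"tz":-1.6,"twist":0,"gripper":4}]' 25; python3 -c "
from h import *
s=ctrl.sense();print(s['force'],s['moment'])"
```

```text
clock: 11.65
eef_pos: [0.5244, 0.0695, 0.0513]
orientation: [[-0.945, 0.326, 0.0], [0.326, 0.945, 0.0], [-0.0, 0.0, -1.0]]
force: [-0.0, 0.5, -2.5]
gripper_width: 0.0434
grasp_force: 25.9
[-0.03831301  0.53466089 -2.4954137 ] [-0.00454129  0.02242995 -0.00624938]
```

```bash
python3 -m jog '[{"tx":0,"ty":0,"tz":-0.2,"twist":0,"gripper":4},{"tx":0,"ty":0,"tz":-0.4,"twist":0,"gripper":4},{"tx":0,"ty":0,"tz":-0.55,"twist":0,"gripper":4},{"tx":0,"ty":0,"tz":-0.65,"twist":0,"gripper":4},{"tx":0,"ty":0,"tz":-0.7,"twist":0,"gripper":4},{"tx":0,"ty":0,"tz":-0.75,"twist":0,"gripper":4},{"tx":0,"ty":0,"tz":-0.8,"twist":0,"gripper":4},{"tx":0,"ty":0,"tz":-0.83,"twist":0,"gripper":4},{"tx":0,"ty":0,"tz":-0.85,"twist":0,"gripper":4},{"tx":0,"ty":0,"tz":-0.85,"twist":0,"gripper":4}]' 25; python3 -c "
from h import *
s=ctrl.sense();print(s['force'],s['moment'])"
```

```text
clock: 12.9
eef_pos: [0.5244, 0.0695, 0.0428]
orientation: [[-0.945, 0.326, -0.0], [0.326, 0.945, 0.0], [0.0, 0.0, -1.0]]
force: [-0.1, 0.3, -1.4]
gripper_width: 0.044
grasp_force: 25.9
[-0.14469596  0.2995967  -1.39625036] [-0.01076217 -0.03956313 -0.0075222 ]
```

```bash
python3 -m jog '[{"tx":0,"ty":0,"tz":0,"twist":0,"gripper":4.5},{"tx":0,"ty":0,"tz":0,"twist":0,"gripper":5},{"tx":0,"ty":0,"tz":0,"twist":0,"gripper":6},{"tx":0,"ty":0,"tz":0,"twist":0,"gripper":7},{"tx":0,"ty":0,"tz":1,"twist":0,"gripper":7},{"tx":0,"ty":0,"tz":3,"twist":0,"gripper":7},{"tx":0,"ty":0,"tz":6,"twist":0.1,"gripper":7},{"tx":0,"ty":0,"tz":9,"twist":0.28,"gripper":7},{"tx":0,"ty":0,"tz":11,"twist":0.45,"gripper":7},{"tx":0,"ty":0,"tz":12,"twist":0.6,"gripper":7}]' 25
python3 - <<'E'
from h import *
w=snap("wrist","w6");s=ctrl.sense();print(s["eef_pos"],s["joint_pos"])
c=cam("wrist");P=proj(c,[.526,.071,.0995]);print("exp",P)
g=cv2.resize(w,None,fx=4,fy=4,interpolation=cv2.INTER_CUBIC)
x0,y0=(P-60).astype(int);x0=max(x0,0);y0=max(y0,0)
v=w[y0:y0+120,x0:x0+120,::-1]
cv2.imwrite("pics/c6.png",cv2.resize(v,None,fx=5,fy=5,interpolation=cv2.INTER_CUBIC)[:600,:600]);print(x0,y0,s["clock"])
E
```

```text
clock: 14.15
eef_pos: [0.5248, 0.0695, 0.1648]
orientation: [[-0.963, -0.27, 0.002], [-0.27, 0.963, -0.0], [-0.002, -0.001, -1.0]]
force: [-0.4, -0.4, -0.4]
gripper_width: 0.0698
grasp_force: 0.0
[0.52515808 0.06946661 0.16555047] [-5.14663311e+00  2.18521488e+01  9.05937501e+01 -1.01496663e-03
  6.73408511e+01 -1.11133443e+02]
exp [256.61188081 200.89403516]
196 140 14.2
```

View pics/c6.png

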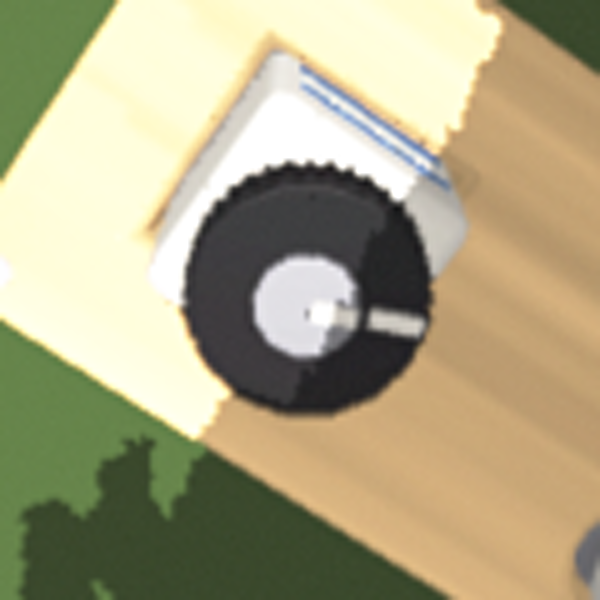

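The bottle stands upright in the well. The hub centre is at crop (306,305), and shell and hub ridges are in line.

```bash
python3 - <<'E'
from h import *
w=load("w6");print(onz(w,196+306/5,140+305/5,.1012),onz(w,196+309/5,140+300/5,.0995))
E
```

```text
[0.52468686 0.07126358 0.1012    ] [0.52431402 0.07165865 0.0995    ]
```

```bash
python3 -m jog '[{"tx":0,"ty":0.05,"tz":0,"twist":0.18,"gripper":7},{"tx":0,"ty":0.05,"tz":-1,"twist":0.36,"gripper":7},{"tx":0,"ty":0.05,"tz":-3,"twist":0.54,"gripper":7},{"tx":0,"ty":0.05,"tz":-5,"twist":0.7,"gripper":7},{"tx":0,"ty":0.05,"tz":-7,"twist":0.78,"gripper":7},{"tx":0,"ty":0.05,"tz":-8.2,"twist":0.8,"gripper":6},{"tx":0,"ty":0.05,"tz":-8.7,"twist":0.8,"gripper":5.2},{"tx":0,"ty":0.05,"tz":-8.75,"twist":0.8,"gripper":4.8},{"tx":0,"ty":0.05,"tz":-8.75,"twist":0.8,"gripper":4.6},{"tx":0,"ty":0.05,"tz":-8.75,"twist":0.8,"gripper":4.4}]' 20
python3 -m jog '[{"tx":0,"ty":0,"tz":0,"twist":0,"gripper":4.35},{"tx":0,"ty":0,"tz":0,"twist":0,"gripper":4.3},{"tx":0,"ty":0,"tz":0,"twist":0,"gripper":4.25},{"tx":0,"ty":0,"tz":0,"twist":0,"gripper":4.2},{"tx":0,"ty":0,"tz":0,"twist":0,"gripper":4.15},{"tx":0,"ty":0,"tz":0,"twist":0,"gripper":4.1},{"tx":0,"ty":0,"tz":0,"twist":0,"gripper":4.05},{"tx":0,"ty":0,"tz":0,"twist":0,"gripper":3.9},{"tx":0,"ty":0,"tz":0,"twist":0,"gripper":3.7},{"tx":0,"ty":0,"tz":0,"twist":0,"gripper":3.5}]' 20;  python3 -c "
from h import *
s=ctrl.sense();print(s['force'],s['moment'],s['joint_pos'])"
```

```text
clock: 15.45
eef_pos: [0.5247, 0.07, 0.0757]
orientation: [[-0.482, -0.876, 0.001], [-0.876, 0.482, -0.0], [-0.0, -0.001, -1.0]]
force: [-0.0, 0.5, -0.9]
gripper_width: 0.0437
grasp_force: 0.0
clock: 16.7
eef_pos: [0.5245, 0.0699, 0.0754]
orientation: [[-0.482, -0.876, 0.0], [-0.876, 0.482, -0.0], [-0.0, -0.0, -1.0]]
force: [0.3, -0.6, 1.8]
gripper_width: 0.0392
grasp_force: 20.4
[ 0.27192428 -0.57833821  1.84279841] [-0.01255156 -0.0543302  -0.0435974 ] [-5.10044480e+00  2.85423110e+01  9.57484865e+01 -1.72643027e-03
  5.56935475e+01 -1.56301915e+02]
```

```bash
python3 -m jog '[{"tx":0,"ty":0,"tz":0,"twist":0,"gripper":3.5},{"tx":0,"ty":0,"tz":0,"twist":0,"gripper":3.5},{"tx":0,"ty":0,"tz":-0.005,"twist":-0.1,"gripper":3.5},{"tx":0,"ty":0,"tz":-0.01,"twist":-0.2,"gripper":3.5},{"tx":0,"ty":0,"tz":-0.015,"twist":-0.3,"gripper":3.5},{"tx":0,"ty":0,"tz":-0.02,"twist":-0.4,"gripper":3.5},{"tx":0,"ty":0,"tz":-0.025,"twist":-0.5,"gripper":3.5},{"tx":0,"ty":0,"tz":-0.03,"twist":-0.6,"gripper":3.5},{"tx":0,"ty":0,"tz":-0.035,"twist":-0.7,"gripper":3.5},{"tx":0,"ty":0,"tz":-0.035,"twist":-0.7,"gripper":3.5}]' 45;  python3 -c "
from h import *
s=ctrl.sense();print(s['force'],s['moment'])"
python3 -m jog '[{"tx":0,"ty":0,"tz":0,"twist":-0.02,"gripper":3.5},{"tx":0,"ty":0,"tz":0,"twist":-0.04,"gripper":3.5},{"tx":0,"ty":0,"tz":-0.005,"twist":-0.06,"gripper":3.5},{"tx":0,"ty":0,"tz":-0.005,"twist":-0.08,"gripper":3.5},{"tx":0,"ty":0,"tz":-0.005,"twist":-0.1,"gripper":3.5},{"tx":0,"ty":0,"tz":-0.005,"twist":-0.11,"gripper":3.5},{"tx":0,"ty":0,"tz":-0.005,"twist":-0.12,"gripper":3.5},{"tx":0,"ty":0,"tz":-0.005,"twist":-0.13,"gripper":3.5},{"tx":0,"ty":0,"tz":-0.005,"twist":-0.14,"gripper":3.5},{"tx":0,"ty":0,"tz":-0.005,"twist":-0.14,"gripper":3.5}]';  python3 -c "
from h import *
s=ctrl.sense();print(s['force'],s['moment'])"
```

```text
clock: 17.95
eef_pos: [0.5247, 0.0699, 0.0751]
orientation: [[-0.933, -0.361, 0.001], [-0.361, 0.933, -0.0], [-0.001, -0.0, -1.0]]
force: [1.5, -1.8, 3.1]
gripper_width: 0.0384
grasp_force: 45.0
[ 1.53810522 -1.83248009  3.07877368] [-0.20886743 -0.15058068 -0.00367286]
clock: 19.2
eef_pos: [0.5245, 0.07, 0.0749]
orientation: [[-0.974, -0.226, 0.0], [-0.226, 0.974, -0.0], [-0.0, -0.0, -1.0]]
force: [1.7, -3.4, 3.6]
gripper_width: 0.0383
grasp_force: 45.2
[ 1.67659997 -3.37674592  3.55349278] [-0.6367975  -0.34170343  0.01406574]
```

```bash
python3 -m jog '[{"tx":0,"ty":0,"tz":0,"twist":-0.03,"gripper":3.5},{"tx":0,"ty":0,"tz":0,"twist":-0.06,"gripper":3.5},{"tx":0,"ty":0,"tz":-0.005,"twist":-0.09,"gripper":3.5},{"tx":0,"ty":0,"tz":-0.005,"twist":-0.12,"gripper":3.5},{"tx":0,"ty":0,"tz":-0.005,"twist":-0.14,"gripper":3.5},{"tx":0,"ty":0,"tz":-0.01,"twist":-0.16,"gripper":3.5},{"tx":0,"ty":0,"tz":-0.01,"twist":-0.18,"gripper":3.5},{"tx":0,"ty":0,"tz":-0.01,"twist":-0.2,"gripper":3.5},{"tx":0,"ty":0,"tz":-0.01,"twist":-0.2,"gripper":3.5},{"tx":0,"ty":0,"tz":-0.01,"twist":-0.2,"gripper":3.5}]'>/dev/null;  python3 -c "
from h import *
s=ctrl.sense();print(s['force'],s['moment'])"
python3 -m jog '[{"tx":0,"ty":0,"tz":0,"twist":-0.03,"gripper":3.5},{"tx":0,"ty":0,"tz":0,"twist":-0.06,"gripper":3.5},{"tx":0,"ty":0,"tz":-0.005,"twist":-0.09,"gripper":3.5},{"tx":0,"ty":0,"tz":-0.005,"twist":-0.12,"gripper":3.5},{"tx":0,"ty":0,"tz":-0.005,"twist":-0.14,"gripper":3.5},{"tx":0,"ty":0,"tz":-0.01,"twist":-0.16,"gripper":3.5},{"tx":0,"ty":0,"tz":-0.01,"twist":-0.18,"gripper":3.5},{"tx":0,"ty":0,"tz":-0.01,"twist":-0.2,"gripper":3.5},{"tx":0,"ty":0,"tz":-0.01,"twist":-0.2,"gripper":3.5},{"tx":0,"ty":0,"tz":-0.01,"twist":-0.2,"gripper":3.5}]';  python3 -c "
from h import *
s=ctrl.sense();print(s['force'],s['moment'],s['joint_pos'])"
```

```text
[ 0.96752568 -2.40128694  4.99586845] [-0.54355195 -0.31334347 -0.02027079]
clock: 21.7
eef_pos: [0.5244, 0.07, 0.0747]
orientation: [[-0.985, 0.171, -0.0], [0.171, 0.985, 0.0], [0.0, 0.0, -1.0]]
force: [1.8, -3.3, 2.8]
gripper_width: 0.0386
grasp_force: 45.3
[ 1.79234696 -3.27426041  2.796183  ] [-0.47047783 -0.33186731 -0.02139631] [-5.09740491e+00  2.86009716e+01  9.57822779e+01  2.69058342e-03
  5.56193784e+01 -8.52612903e+01]
```

```bash
python3 -m jog '[{"tx":0,"ty":0,"tz":0,"twist":-0.03,"gripper":3.5},{"tx":0,"ty":0,"tz":0,"twist":-0.06,"gripper":3.5},{"tx":0,"ty":0,"tz":-0.005,"twist":-0.09,"gripper":3.5},{"tx":0,"ty":0,"tz":-0.005,"twist":-0.12,"gripper":3.5},{"tx":0,"ty":0,"tz":-0.005,"twist":-0.14,"gripper":3.5},{"tx":0,"ty":0,"tz":-0.01,"twist":-0.16,"gripper":3.5},{"tx":0,"ty":0,"tz":-0.01,"twist":-0.18,"gripper":3.5},{"tx":0,"ty":0,"tz":-0.01,"twist":-0.2,"gripper":3.5},{"tx":0,"ty":0,"tz":-0.01,"twist":-0.2,"gripper":3.5},{"tx":0,"ty":0,"tz":-0.01,"twist":-0.2,"gripper":3.5}]'>/dev/null;  python3 -c "
from h import *
s=ctrl.sense();print(s['force'],s['moment'])"
python3 - <<'E'
from h import *
im=snap("wrist","w7")
E
python3 -m jog '[{"tx":0,"ty":0,"tz":0,"twist":-0.03,"gripper":3.5},{"tx":0,"ty":0,"tz":0,"twist":-0.06,"gripper":3.5},{"tx":0,"ty":0,"tz":-0.005,"twist":-0.09,"gripper":3.5},{"tx":0,"ty":0,"tz":-0.005,"twist":-0.12,"gripper":3.5},{"tx":0,"ty":0,"tz":-0.005,"twist":-0.14,"gripper":3.5},{"tx":0,"ty":0,"tz":-0.01,"twist":-0.16,"gripper":3.5},{"tx":0,"ty":0,"tz":-0.01,"twist":-0.18,"gripper":3.5},{"tx":0,"ty":0,"tz":-0.01,"twist":-0.2,"gripper":3.5},{"tx":0,"ty":0,"tz":-0.01,"twist":-0.2,"gripper":3.5},{"tx":0,"ty":0,"tz":-0.01,"twist":-0.2,"gripper":3.5}]' >/dev/null;  python3 -c "
from h import *
s=ctrl.sense();print(s['force'],s['moment'],s['gripper_width'])"
```

```text
[ 0.71085443 -3.28309876  4.73374761] [-0.43049431 -0.17564091 -0.01191025]
[ 1.4994772  -2.78162627  3.90694806] [-0.4536965  -0.1663466   0.04010639] 0.03873556463404697
```

```bash
python3 -m jog '[{"tx":0,"ty":0,"tz":0,"twist":-0.02,"gripper":3.5},{"tx":0,"ty":0,"tz":0,"twist":-0.04,"gripper":3.5},{"tx":0,"ty":0,"tz":-0.005,"twist":-0.06,"gripper":3.5},{"tx":0,"ty":0,"tz":-0.005,"twist":-0.08,"gripper":3.5},{"tx":0,"ty":0,"tz":-0.005,"twist":-0.1,"gripper":3.5},{"tx":0,"ty":0,"tz":-0.005,"twist":-0.12,"gripper":3.5},{"tx":0,"ty":0,"tz":-0.005,"twist":-0.14,"gripper":3.5},{"tx":0,"ty":0,"tz":-0.005,"twist":-0.15,"gripper":3.5},{"tx":0,"ty":0,"tz":-0.005,"twist":-0.15,"gripper":3.5},{"tx":0,"ty":0,"tz":-0.005,"twist":-0.15,"gripper":3.5}]'>/dev/null;  python3 -c "
from h import *
s=ctrl.sense();print(s['force'],s['moment'])"
python3 -m jog '[{"tx":0,"ty":0,"tz":0,"twist":-0.02,"gripper":3.5},{"tx":0,"ty":0,"tz":0,"twist":-0.04,"gripper":3.5},{"tx":0,"ty":0,"tz":-0.005,"twist":-0.06,"gripper":3.5},{"tx":0,"ty":0,"tz":-0.005,"twist":-0.08,"gripper":3.5},{"tx":0,"ty":0,"tz":-0.005,"twist":-0.1,"gripper":3.5},{"tx":0,"ty":0,"tz":-0.005,"twist":-0.12,"gripper":3.5},{"tx":0,"ty":0,"tz":-0.005,"twist":-0.14,"gripper":3.5},{"tx":0,"ty":0,"tz":-0.005,"twist":-0.15,"gripper":3.5},{"tx":0,"ty":0,"tz":-0.005,"twist":-0.15,"gripper":3.5},{"tx":0,"ty":0,"tz":-0.005,"twist":-0.15,"gripper":3.5}]';  python3 -c "
from h import *
s=ctrl.sense();print(s['force'],s['moment'])"
```

```text
[ 1.11692627 -4.36554865  4.43072092] [-0.9287869  -0.22666432  0.24498456]
clock: 26.75
eef_pos: [0.5246, 0.0702, 0.0746]
orientation: [[-0.643, 0.766, 0.001], [0.766, 0.643, 0.001], [0.0, 0.001, -1.0]]
force: [1.9, -2.8, 4.9]
gripper_width: 0.0383
grasp_force: 45.3
[ 1.85141005 -2.83243935  4.89754354] [-0.49162382 -0.28988716  0.04380739]
```

```bash
python3 -m jog '[{"tx":0,"ty":0,"tz":0,"twist":-0.02,"gripper":3.5},{"tx":0,"ty":0,"tz":0,"twist":-0.04,"gripper":3.5},{"tx":0,"ty":0,"tz":0,"twist":-0.06,"gripper":3.5},{"tx":0,"ty":0,"tz":0,"twist":-0.08,"gripper":3.5},{"tx":0,"ty":0,"tz":0,"twist":-0.1,"gripper":3.5},{"tx":0,"ty":0,"tz":0,"twist":-0.12,"gripper":3.5},{"tx":0,"ty":0,"tz":0,"twist":-0.14,"gripper":3.5},{"tx":0,"ty":0,"tz":0,"twist":-0.15,"gripper":3.5},{"tx":0,"ty":0,"tz":0,"twist":-0.15,"gripper":3.5},{"tx":0,"ty":0,"tz":0,"twist":-0.15,"gripper":3.5}]'>/dev/null;  python3 -c "
from h import *
s=ctrl.sense();print(s['force'],s['moment'])"
```

```text
[ 2.96238099 -2.70882209  4.73708953] [-0.28279825 -0.75011508  0.19744753]
```

```bash
python3 -m jog '[{"tx":0,"ty":0,"tz":0,"twist":-0.03,"gripper":3.5},{"tx":0,"ty":0,"tz":0,"twist":-0.06,"gripper":3.5},{"tx":0,"ty":0,"tz":0,"twist":-0.09,"gripper":3.5},{"tx":0,"ty":0,"tz":0,"twist":-0.12,"gripper":3.5},{"tx":0,"ty":0,"tz":0,"twist":-0.15,"gripper":3.5},{"tx":0,"ty":0,"tz":0,"twist":-0.17,"gripper":3.5},{"tx":0,"ty":0,"tz":0,"twist":-0.19,"gripper":3.5},{"tx":0,"ty":0,"tz":0,"twist":-0.21,"gripper":3.5},{"tx":0,"ty":0,"tz":0,"twist":-0.21,"gripper":3.5},{"tx":0,"ty":0,"tz":0,"twist":-0.21,"gripper":3.5}]'>/dev/null;  python3 -c "
from h import *
s=ctrl.sense();print(s['force'],s['moment'])"
```

```text
[ 3.61125278 -2.83615553  5.19107273] [-0.42557666 -0.89815085  0.01754201]
```

Torque went 0.25, 0.04, 0.20, then 0.02 N m, which suggests two clicks. Releasing, rising and looking.

```bash
python3 -m jog '[{"tx":0,"ty":0,"tz":0,"twist":0,"gripper":3.9},{"tx":0,"ty":0,"tz":0,"twist":0,"gripper":4.3},{"tx":0,"ty":0,"tz":0,"twist":0,"gripper":5},{"tx":0,"ty":0,"tz":0,"twist":0,"gripper":6},{"tx":0,"ty":0,"tz":0,"twist":0,"gripper":7},{"tx":0,"ty":0,"tz":1,"twist":0,"gripper":7},{"tx":0,"ty":0,"tz":3,"twist":0,"gripper":7},{"tx":0,"ty":0,"tz":6,"twist":0,"gripper":7},{"tx":0,"ty":0,"tz":8,"twist":0,"gripper":7},{"tx":0,"ty":0,"tz":9,"twist":0,"gripper":7}]' 20
python3 -m jog '[{"tx":0,"ty":0,"tz":1,"twist":0,"gripper":7},{"tx":0,"ty":0,"tz":2,"twist":0,"gripper":7},{"tx":0,"ty":0,"tz":3,"twist":0,"gripper":7},{"tx":0,"ty":0,"tz":3,"twist":0,"gripper":7},{"tx":0,"ty":0,"tz":3,"twist":0,"gripper":7},{"tx":0,"ty":0,"tz":3,"twist":0,"gripper":7},{"tx":0,"ty":0,"tz":3,"twist":0,"gripper":7},{"tx":0,"ty":0,"tz":3,"twist":0,"gripper":7},{"tx":0,"ty":0,"tz":3,"twist":0,"gripper":7},{"tx":0,"ty":0,"tz":3,"twist":0,"gripper":7}]' >/dev/null
python3 - <<'E'
from h import *
w=snap("wrist","w8");s=ctrl.sense();print(s["clock"],s["eef_pos"],s["force"])
P=proj(cam("wrist"),[.5247,.0708,.0985]);x0,y0=(P-60).astype(int);print(x0,y0)
cv2.imwrite("pics/c8.png",cv2.resize(w[y0:y0+120,x0:x0+120,::-1],None,fx=5,fy=5,interpolation=cv2.INTER_CUBIC))
E
```

```text
clock: 30.5
eef_pos: [0.5247, 0.07, 0.1659]
orientation: [[-0.333, 0.943, 0.002], [0.943, 0.333, -0.0], [-0.001, 0.002, -1.0]]
force: [0.4, -0.2, -0.8]
gripper_width: 0.07
grasp_force: 0.0
31.8 [0.52442981 0.06999467 0.19439919] [ 0.05015992 -0.10006436 -0.1450314 ]
196 130
```

View pics/c8.png

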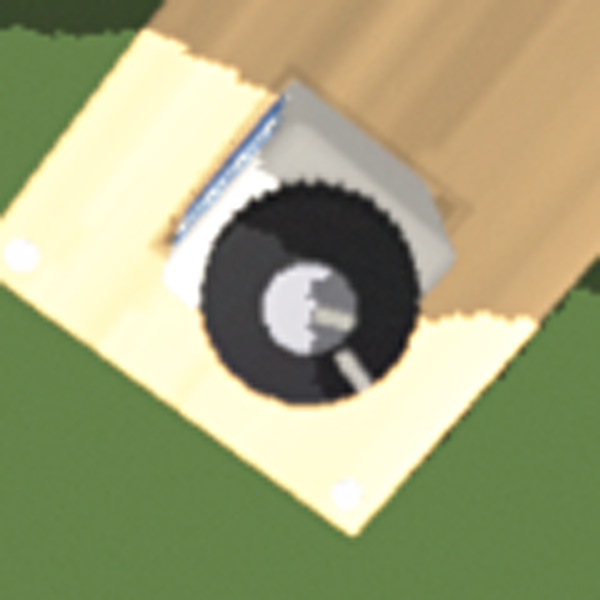

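The hub ridge points to about 13° and the shell ridge to about 54°, so the shell has gone two clicks (40°) round the hub. The bottle is upright in the well.

```bash
python3 -c "
from station import workorder
print(workorder.finish_job())"
```

```text
the job is handed in; nothing more can be done
None
```

The job is handed in: the bottle stands upright in the square well with its cap screwed down tight by two clicks, and I moved nothing else.

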